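# Mark the softest shock mount for the balance

### The arm

A 7-joint arm with a two-finger parallel gripper is mounted at the origin on the work surface. World frame = base frame: x ahead of the robot, y to its left, z up, the work surface at z = 0. Lengths are in m, angles in degrees, forces in N, time in s.
With the tool pointing down it reaches from about 0.35 to 0.9 m from the base axis. Payload 8.1 kg.
Tool frame: the origin (TCP) lies on the centre line of the jaws, within the pads' length; the fingertips stand 25 mm ahead of it and the grasp point (between the pads) lies 6 mm ahead of it; z points along the fingers, y is the direction in which the jaws open and shut (so a half turn about z gives the same grasp; the last joint's range is limited). The gripper opens to 92 mm and grips with 3 to 60 N. Pads are 19 mm wide; open, the fingers measure 130 mm over their backs; the gripper's body (75 mm by 190 mm) begins 47 mm behind the grasp point.
Start: joints at [59.496, 24.895, 1.432, 90.138, -0.665, 64.973, -4.303], TCP at [0.26, -0.568, 0.252] pointing down, gripper open.
Joint ranges: [-149.89, 149.89], [-25.12, 119.58], [-72.63, 75.52], [4.76, 147.25], [-75.54, 255.54], [6.69, 114.76], [-157.13, 157.13]. Speed limits (degrees/s): [127.2, 127.2, 172.46, 172.46, 180, 180, 180].

### API

Orientations are given as [roll, pitch, yaw] about the fixed x, y, z axes, in that order (R = Rz(yaw) Ry(pitch) Rx(roll)).
In Python, from station import ctrl gives the robot as it stands.
- The arm moves only by the shell command python3 -m crank 'ROWS' [FORCE]. ROWS is text: rows parted by semicolons, each of 7 numbers parted by spaces: the shift along the tool's x, y, z in m, then the turn, a rotation vector about the tool's x, y, z in rad, then the opening, from -1 (shut) to 1 (fully open). A call has 1 to 8 rows; each row is the pose to reach, as a shift and turn from the pose measured when the call began, along the tool's axes at that moment; what a row does not reach only later rows make up. A row lasts 1/8 s, in which the tool goes at most 62.5 mm and 10.7 degrees, less where a joint would pass 70% of its speed; a pose out of reach is approached as far as the arm can. A call with a gripper value outside its range is refused whole. The fingers move at their own pace and stop on an object; FORCE is the grip in N (left out, the last holds). Time passes only in rows, so rows that repeat a pose let the fingers close. It gives the time, the measured TCP pose, the force and the opening at its end, in the units of the state.
- ctrl.observe(): the state, without advancing time (a new reading comes with each control period).
- ctrl.capture(name): name is "scene" or "top" or "wrist"; returns a dict with "image" (480x640x3 uint8, blue, green, red), "camera_matrix" (3x3 intrinsics, pixels), "position" and "orientation" of the camera in the world; the wrist camera has in their place "hand_eye" (4x4, takes a point from camera to tool coordinates, whose origin is the TCP and whose axes are the flange's). Camera axes: x right, y up, looking along -z (the intrinsics and any distortion apply to the point x, -y, -z); pixel columns grow to the right and rows downward; lengths in m; the calibration is good to about 2 mm. The wrist camera is an equidistant fisheye: a pixel r from the principal point sees the ray r / f radians off the axis. A picture is of the moment at which its call begins: read the wrist's pose just before it. There is no depth.
- ctrl.close_job(): hands the job in, once; it reports no verdict.
The state is a dict: "time": time; "qpos": joint angles; "joint_vel": joint speeds; "joint_torque": joint torques, N m; "ee_pos": TCP position; "tool_rot": TCP orientation; "force": force on the tool from outside, world axes, zero at the start; "moment": the same for the moment, N m; "finger_gap": finger opening in m.
Only numpy, scipy, OpenCV 4.12 (cv2) and the standard library are available. Lean on these libraries where they do the work, as an engineer would, in place of code of your own. Each camera call takes 0.05 s, during which the arm holds its last target.

### The job

Three spring shock mounts for the laboratory balance are fixed to the bench, each with a round black pad and an orange marker tag. Press the three pads in turn, from the robot's left to its right, to feel which is the softest, then push that mount's tag fully down, leaving the other two tags up. Only touch and press: lift nothing, and leave the beaker, brass weight and power adapter where they are.

Things in the scene. Friction and masses are not known exactly. Their poses are not given: they have to be found in the camera images.
- mount_left: the left one (seen from the robot; left is +y) of three identical-looking shock mounts fixed to the bench: light grey base plate 160 x 76 x 12 mm; origin at the centre of its underside, x along its length, pad centre at x = +40 mm, tag centre at x = -42 mm. Which mount has which spring changes each time; the springs differ at least twofold (softest about 2 N at 5 mm, stiffest 8 N)
- padtop_left (a point): fixed point: centre of this mount's pad top when free, 60 mm above the bench (it does not sink with the pad). The pad is a black rubber-faced disc 48 mm across, 20 mm thick, on a coil spring; it goes 16 mm down (force from 0.4 N, growing in proportion to depth; stiffest 24 N at the stop) and springs back. More than 3 mm for 0.1 s counts as a press
- tagtop_left (a point): centre of the top face of this mount's tag: orange plastic block, 34 mm (mount's x) by 28 mm, standing in a grey collar whose top is 30 mm above the bench; tag top 46 mm above the bench at joint value 0, 34 mm when fully down
- tag_left (a joint): how far this tag is pushed down, m: 0 to 0.002 at the start (up), 0.012 fully down at its stop; counts as down beyond 0.010. Moves with about 2.5 N and stays where it is left; it could also be pulled up to -0.006, which is wrong
- mount_middle: the middle one (seen from the robot; left is +y) of three identical-looking shock mounts fixed to the bench: light grey base plate 160 x 76 x 12 mm; origin at the centre of its underside, x along its length, pad centre at x = +40 mm, tag centre at x = -42 mm. Which mount has which spring changes each time; the springs differ at least twofold (softest about 2 N at 5 mm, stiffest 8 N)
- padtop_middle (a point): fixed point: centre of this mount's pad top when free, 60 mm above the bench (it does not sink with the pad). The pad is a black rubber-faced disc 48 mm across, 20 mm thick, on a coil spring; it goes 16 mm down (force from 0.4 N, growing in proportion to depth; stiffest 24 N at the stop) and springs back. More than 3 mm for 0.1 s counts as a press
- tagtop_middle (a point): centre of the top face of this mount's tag: orange plastic block, 34 mm (mount's x) by 28 mm, standing in a grey collar whose top is 30 mm above the bench; tag top 46 mm above the bench at joint value 0, 34 mm when fully down
- tag_middle (a joint): how far this tag is pushed down, m: 0 to 0.002 at the start (up), 0.012 fully down at its stop; counts as down beyond 0.010. Moves with about 2.5 N and stays where it is left; it could also be pulled up to -0.006, which is wrong
- mount_right: the right one (seen from the robot; left is +y) of three identical-looking shock mounts fixed to the bench: light grey base plate 160 x 76 x 12 mm; origin at the centre of its underside, x along its length, pad centre at x = +40 mm, tag centre at x = -42 mm. Which mount has which spring changes each time; the springs differ at least twofold (softest about 2 N at 5 mm, stiffest 8 N)
- padtop_right (a point): fixed point: centre of this mount's pad top when free, 60 mm above the bench (it does not sink with the pad). The pad is a black rubber-faced disc 48 mm across, 20 mm thick, on a coil spring; it goes 16 mm down (force from 0.4 N, growing in proportion to depth; stiffest 24 N at the stop) and springs back. More than 3 mm for 0.1 s counts as a press
- tagtop_right (a point): centre of the top face of this mount's tag: orange plastic block, 34 mm (mount's x) by 28 mm, standing in a grey collar whose top is 30 mm above the bench; tag top 46 mm above the bench at joint value 0, 34 mm when fully down
- tag_right (a joint): how far this tag is pushed down, m: 0 to 0.002 at the start (up), 0.012 fully down at its stop; counts as down beyond 0.010. Moves with about 2.5 N and stays where it is left; it could also be pulled up to -0.006, which is wrong
- beaker: loose bystander: clear beaker, 68 mm across, 85 mm high; origin at centre of underside
- weight: loose bystander: brass weight with a knob, 38 mm across, 55 mm high; origin at centre of underside
- adapter: loose bystander: black power adapter box, 75 x 50 x 38 mm; origin at centre of underside
Not all that is in view belongs to the job. Leave any purple look-alike of the mount_middle alone. What is shaped like the mount_left but brown or pink is not meant.

How it is judged:
By the outcome, as a careful person would: the job done as asked, in the order asked, and still so for the second after the job is handed in, with the robot touching nothing.
It also fails if it takes over 48 s, if anything falls off the work surface, if the arm or the gripper's body presses on something with over 40 N, if the wrist force passes 120 N, or if a joint passes its speed limit or range.

## Working session

There is one attempt and no reset: what is moved stays moved. The work goes in short steps, Python scripts to look and compute and a shell command to move; the robot and the scene stay as the last step left them, time stands still between calls to the robot, and variables do not carry over. Pictures are saved under pics/ and viewed, and the job is handed in when it is done.

```bash
mkdir -p pics; ls; python3 - <<'E'
from station import ctrl
import cv2
print(ctrl.observe())
for n in ("scene","top"):
    c=ctrl.capture(n); cv2.imwrite(f"pics/{n}0.png",c["image"]); print(n,c["camera_matrix"],c["position"],c["orientation"],[k for k in c])
E
```

```text
pics
{'time': 0.0, 'qpos': array([59.4960763 , 24.93639302,  1.42979628, 90.19002879, -0.66564006,
       64.97310151, -4.30402016]), 'joint_vel': array([-0.06347427,  0.0186824 ,  0.04110057, -0.05398886,  0.05327627,
        0.0392083 , -0.0096357 ]), 'joint_torque': array([-5.98371626e-04, -6.67861819e+01,  9.84483585e-01, -3.14452422e+01,
       -6.05796184e-02,  4.30582662e-02,  1.79964782e-04]), 'ee_pos': array([ 0.26019138, -0.56773552,  0.2509391 ]), 'tool_rot': array([-1.79909047e+02,  6.92195336e-03,  2.46207905e+01]), 'force': array([-0.56558585,  0.42547077, -0.30360419]), 'moment': array([0.01451125, 0.10661851, 0.00820837]), 'finger_gap': 0.09154423253554458}
scene [[490.91573682   0.         322.40809325]
 [  0.         490.91573682 242.16312587]
 [  0.           0.           1.        ]] [1.00280669 0.90168659 0.73846693] [ 55.68191607   0.87274923 146.97585486] ['image', 'camera_matrix', 'position', 'orientation']
top [[569.07614905   0.         323.19030054]
 [  0.         569.07614905 229.81767638]
 [  0.           0.           1.        ]] [0.14444999 0.07909889 1.68034948] [ 10.8729042   -0.33628337 -90.29230832] ['image', 'camera_matrix', 'position', 'orientation']
```

View pics/scene0.png

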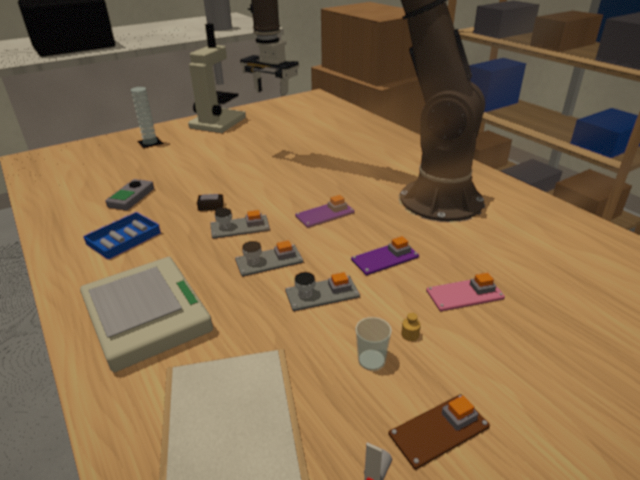

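View pics/top0.png

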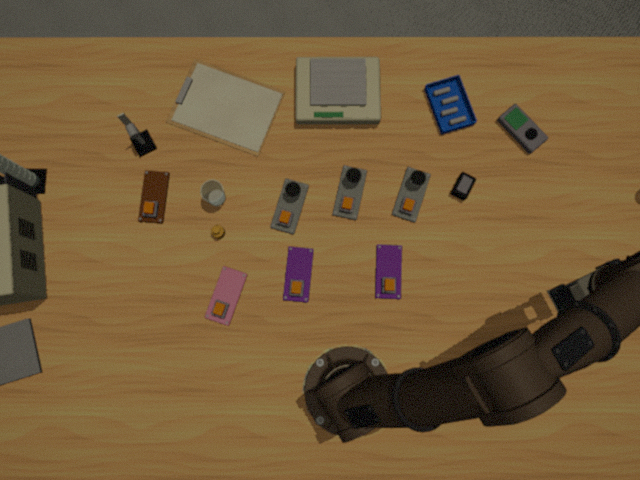

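The top view shows three grey mounts: pads near (292,189), (353,175), (418,177), tags near (285,217), (347,204), (408,206). The beaker is at (213,195), the weight at (217,232) and the adapter at (462,186). The purple, pink and brown look-alikes have no pads. Next I'll enlarge and localise the mounts.

```bash
cat > h.py <<'E'
import numpy as np, cv2
from scipy.spatial.transform import Rotation as Ro
K={"top":np.array([[569.07614905,0,323.19030054],[0,569.07614905,229.81767638],[0,0,1]]),
"scene":np.array([[490.91573682,0,322.40809325],[0,490.91573682,242.16312587],[0,0,1]])}
P={"top":[0.14444999,0.07909889,1.68034948],"scene":[1.00280669,0.90168659,0.73846693]}
O={"top":[10.8729042,-0.33628337,-90.29230832],"scene":[55.68191607,0.87274923,146.97585486]}
def ray(c,u,v):
    k=K[c]; d=np.array([(u-k[0,2])/k[0,0],-(v-k[1,2])/k[1,1],-1]); return Ro.from_euler('xyz',O[c],degrees=True).apply(d)
def plane(c,u,v,z):
    d=ray(c,u,v);p=np.array(P[c]);return p+d*(z-p[2])/d[2]
def proj(c,X):
    x=Ro.from_euler('xyz',O[c],degrees=True).inv().apply(np.array(X)-P[c]);k=K[c]
    return k[0,0]*x[0]/-x[2]+k[0,2], -k[1,1]*x[1]/-x[2]+k[1,2]
E
python3 - <<'E'
from h import *
im=cv2.imread("pics/top0.png"); c=im[150:250,260:450]
cv2.imwrite("pics/topz.png",cv2.resize(c,None,fx=4,fy=4,interpolation=cv2.INTER_CUBIC))
s=cv2.imread("pics/scene0.png")[190:320,190:370]
cv2.imwrite("pics/scz.png",cv2.resize(s,None,fx=4,fy=4,interpolation=cv2.INTER_CUBIC))
print(proj("top",[0,0,0]))
hsv=cv2.cvtColor(im,cv2.COLOR_BGR2HSV)
def blobs(img,m,off):
    n,_,st,ce=cv2.connectedComponentsWithStats(m.astype(np.uint8))
    return [(ce[i]+off,st[i,4]) for i in range(1,n) if st[i,4]>30]
o=(hsv[...,0]>5)&(hsv[...,0]<18)&(hsv[...,1]>200)&(hsv[...,2]>150)
for ce,a in blobs(im,o,0): print("tag",ce,a,plane("top",*ce,.045))
d=(hsv[...,2]<45);d[:160]=0;d[200:]=0
for ce,a in blobs(im,d,0): print("dark",ce,a,plane("top",*ce,.06))
E
```

```text
(np.float64(347.71770676200936), np.float64(390.5412571901994))
dark [ 27.05149502 182.71428571] 602 [0.5999645  0.93704834 0.06      ]
dark [353.05142857 175.43428571] 175 [ 0.6189036  -0.02106232  0.06      ]
dark [417.30994152 177.64327485] 171 [ 0.61149189 -0.210868    0.06      ]
dark [460.97058824 187.73039216] 204 [ 0.58025956 -0.33848439  0.06      ]
dark [292.26966292 189.47752809] 178 [0.57670382 0.15824585 0.06      ]
```

```bash
python3 -c "print(open('pics/topz.png','rb').read()[:4])"
```

```text
b'\x89PNG'
```

View pics/topz.png

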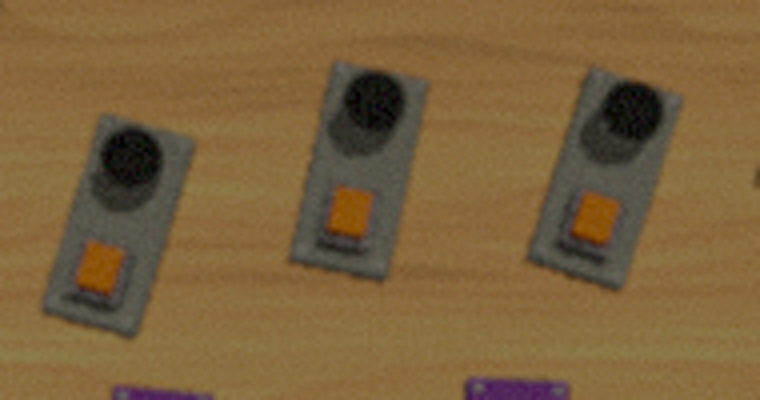

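View pics/scz.png

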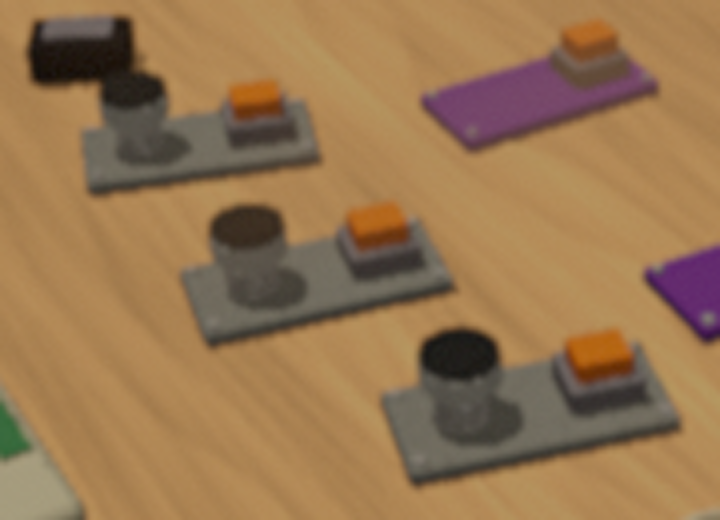

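```bash
python3 - <<'E'
from h import *
for f in ("top","scene"):
    im=cv2.imread(f"pics/{f}0.png"); hsv=cv2.cvtColor(im,cv2.COLOR_BGR2HSV)
    o=((hsv[...,0]>5)&(hsv[...,0]<16)&(hsv[...,1]>190)&(hsv[...,2]>100)).astype(np.uint8)
    n,_,st,ce=cv2.connectedComponentsWithStats(o)
    for i in range(1,n):
        if st[i,4]>20: print(f,ce[i].round(1),st[i,4],plane(f,*ce[i],.045 if f=="top" else .042).round(4))
# plate corners from zoom -> plane z=.012
C={"left":[(100,115),(195,142),(135,337),(43,310)],"middle":[(335,62),(428,85),(385,278),(290,262)],"right":[(592,67),(682,97),(620,288),(528,258)]}
for n,cs in C.items():
    W=np.array([plane("top",260+(u+.5)/4-.5,150+(v+.5)/4-.5,.012)[:2] for u,v in cs])
    m=W.mean(0); a=(W[0]+W[1]-W[2]-W[3]); L=np.linalg.norm(a)/2; a/=np.linalg.norm(a)
    print(n,"centre",m,"len",L,"yaw",np.degrees(np.arctan2(a[1],a[0])),"pad",m+.04*a,"tag",m-.042*a)
for u,v in [(134,90),(248,227),(459,354)]:
    print("pad scene",plane("scene",190+u/4,190+v/4,.06))
E
```

```text
scene [336.9 198.4] 39 [ 0.2985 -0.1244  0.042 ]
scene [253.2 214.2] 78 [ 0.5389 -0.1817  0.042 ]
scene [399.4 242. ] 123 [0.2955 0.1485 0.042 ]
scene [284.  245.7] 109 [ 5.435e-01 -5.000e-04  4.200e-02]
scene [339.2 278.5] 137 [0.5036 0.1844 0.042 ]
scene [483.6 279. ] 170 [0.2362 0.3681 0.042 ]
scene [460.  406.3] 361 [0.5312 0.5811 0.042 ]
left centre [0.53848009 0.16944957] len 0.15643282610056417 yaw -15.975288816564909 pad [0.57693531 0.15844066] tag [0.49810211 0.18100892]
middle centre [ 0.57991824 -0.01260405] len 0.1571315286264717 yaw -13.014414732470911 pad [ 0.61889078 -0.0216119 ] tag [ 0.53899707 -0.00314581]
right centre [ 0.57474403 -0.19866779] len 0.1577815149964452 yaw -19.54429043895758 pad [ 0.61243936 -0.21204921] tag [ 0.53516394 -0.1846173 ]
pad scene [ 0.61330742 -0.20763815  0.06      ]
pad scene [ 0.62175401 -0.01719526  0.06      ]
pad scene [0.57979264 0.16020308 0.06      ]
```

All estimates agree within 3–5 mm. I'll shut the jaws and go to above the left pad. The total shift is about (0.590, −0.528, +0.13) in tool axes, taken in two calls.

```bash
cat > d.py <<'E'
import sys,numpy as np
from station import ctrl
from scipy.spatial.transform import Rotation as Ro
s=ctrl.observe();t=np.array(list(map(float,sys.argv[1:4])))
R=Ro.from_euler('xyz',s["tool_rot"],degrees=True)
print("t",round(s["time"],2),"pos",s["ee_pos"].round(4),"rot",s["tool_rot"].round(2),"F",s["force"].round(2),"q",s["qpos"].round(0),"gap",round(s["finger_gap"],4))
print("tool shift to target",R.inv().apply(t-s["ee_pos"]).round(4))
E
python3 -m crank '0.037 -0.033 0 0 0 0 -1; 0.074 -0.066 0 0 0 0 -1; 0.111 -0.099 0 0 0 0 -1; 0.148 -0.132 0 0 0 0 -1; 0.185 -0.165 0.01 0 0 0 -1; 0.222 -0.198 0.02 0 0 0 -1; 0.259 -0.231 0.03 0 0 0 -1; 0.296 -0.264 0.04 0 0 0 -1' 20; python3 d.py 0.577 0.158 0.115
```

```text
time: 1.1
ee_pos: [0.4195, -0.2029, 0.211]
tool_rot: [-179.9, 0.0, 24.6]
force: [0.8, -0.5, 0.2]
finger_gap: 0.0166
t 1.1 pos [ 0.4195 -0.2029  0.211 ] rot [-1.7992e+02  1.0000e-02  2.4610e+01] F [ 0.83 -0.54  0.2 ] q [ 28.  13. -10. 114.   3.  53. -49.] gap 0.0166
tool shift to target [ 0.2935 -0.2624  0.0963]
```

```bash
python3 -m crank '0.037 -0.033 0 0 0 0 -1; 0.074 -0.066 0 0 0 0 -1; 0.111 -0.099 0.01 0 0 0 -1; 0.148 -0.132 0.02 0 0 0 -1; 0.185 -0.165 0.04 0 0 0 -1; 0.222 -0.198 0.06 0 0 0 -1; 0.259 -0.231 0.08 0 0 0 -1; 0.293 -0.262 0.096 0 0 0 -1'; python3 d.py 0.577 0.158 0.115
python3 - <<'E'
from station import ctrl
import cv2
c=ctrl.capture("wrist"); cv2.imwrite("pics/w1.png",c["image"]); print(c["camera_matrix"],c["hand_eye"])
c=ctrl.capture("scene"); cv2.imwrite("pics/s1.png",c["image"])
E
```

```text
time: 2.1
ee_pos: [0.5769, 0.159, 0.1141]
tool_rot: [-179.9, 0.1, 24.6]
force: [0.5, -0.2, 0.4]
finger_gap: 0.0003
t 2.1 pos [0.5769 0.159  0.1141] rot [-1.7991e+02  7.0000e-02  2.4620e+01] F [ 0.48 -0.16  0.44] q [-10.  32. -15. 101.  11.  48. -95.] gap 0.0003
tool shift to target [-0.0003  0.0009 -0.0009]
[[371.64829954   0.         323.86690182]
 [  0.         371.64829954 240.89854743]
 [  0.           0.           1.        ]] [[-1.19572434e-03  9.55129358e-01  2.96186562e-01  8.03954084e-02]
 [ 9.99998645e-01  8.06951596e-04  1.43483742e-03 -9.12223098e-04]
 [ 1.13144713e-03  2.96187876e-01 -9.55129029e-01 -1.34214421e-01]
 [ 0.00000000e+00  0.00000000e+00  0.00000000e+00  1.00000000e+00]]
```

View pics/w1.png

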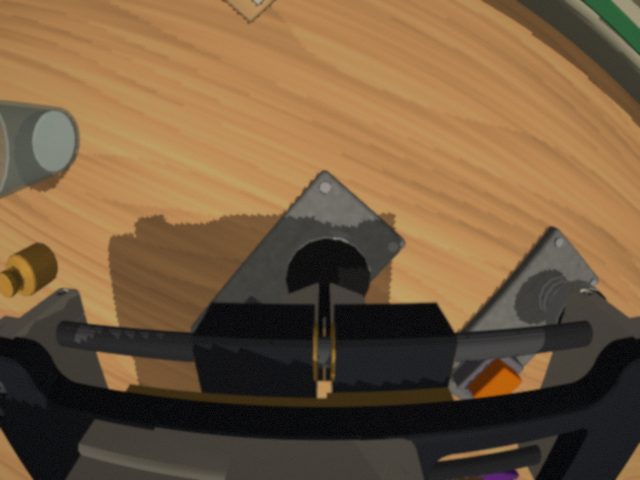

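View pics/s1.png

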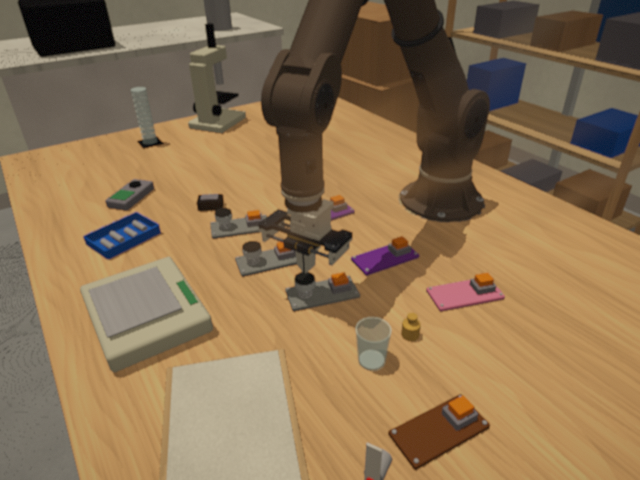

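The wrist picture has the fingertips at about (325,275), over the left pad's black disc. Both the adjacent tag at (495,378) and the beaker at (55,140) are clear. Now I press 8 mm.

```bash
python3 -m crank '0 0.001 0.015 0 0 0 -1; 0 0.001 0.027 0 0 0 -1; 0 0.001 0.032 0 0 0 -1; 0 0.001 0.037 0 0 0 -1; 0 0.001 0.037 0 0 0 -1; 0 0.001 0.037 0 0 0 -1; 0 0.001 0.037 0 0 0 -1';python3 d.py 0.577 0.158 0.077; python3 -c "
from station import ctrl;import cv2
for i in range(4): 
  c=ctrl.capture('scene');print(ctrl.observe()['force'],ctrl.observe()['ee_pos'][2])
cv2.imwrite('pics/s2.png',cv2.resize(c['image'][190:370,190:420],None,fx=3,fy=3))"
```

```text
time: 3.08
ee_pos: [0.576, 0.1615, 0.0772]
tool_rot: [-179.7, 0.1, 24.9]
force: [-5.2, -1.8, 12.5]
finger_gap: 0.0005
t 3.08 pos [0.576  0.1615 0.0772] rot [-1.7975e+02  1.1000e-01  2.4900e+01] F [-5.23 -1.81 12.47] q [-10.  34. -15. 103.  12.  44. -96.] gap 0.0005
tool shift to target [-0.0006  0.0036  0.0002]
[-6.0644543  -0.86551847 12.48265365] 0.07716122939521972
[-6.24931591 -0.55016013 12.3830441 ] 0.07714998481085791
[-4.84323779 -1.48432396 12.6030442 ] 0.07716694403480087
[-6.09586349 -1.65965732 11.53575517] 0.07718796112649676
```

View pics/s2.png

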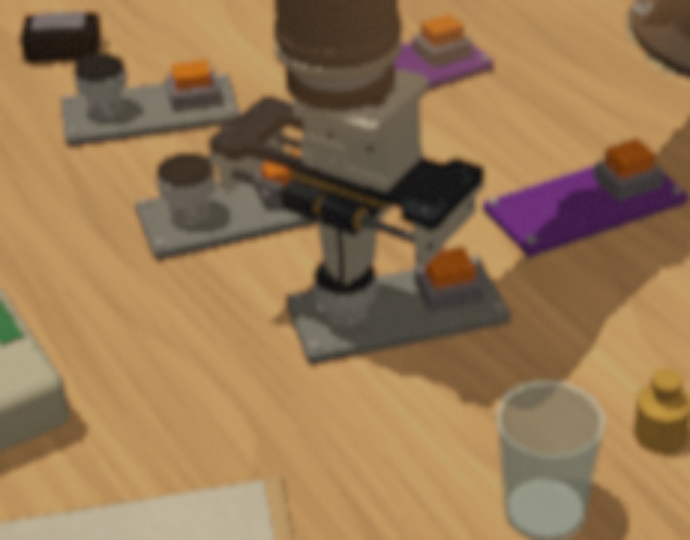

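The left pad gives about 12 N at 8 mm, which matches the stiffest spring. The picture shows the fingertips centred on the sunken pad at (345,275), with nothing else touched. Next I lift and move over the middle pad.

```bash
python3 -m crank '0 0 -0.025 0 0 0 -1; 0 0 -0.045 0 0 0 -1; 0 0 -0.05 0 0 0 -1'; python3 d.py 0.619 -0.021 0.115
```

```text
time: 3.65
ee_pos: [0.5769, 0.1606, 0.1284]
tool_rot: [-179.8, -0.0, 24.8]
force: [-0.4, -0.8, -0.7]
finger_gap: 0.0003
t 3.65 pos [0.5769 0.1606 0.1284] rot [-1.7979e+02 -1.0000e-02  2.4820e+01] F [-0.43 -0.8  -0.69] q [-10.  31. -16. 101.  10.  50. -95.] gap 0.0003
tool shift to target [-0.038   0.1826  0.0127]
```

```bash
python3 -m crank '-0.008 0.04 0 0 0 0 -1; -0.016 0.08 0 0 0 0 -1; -0.024 0.12 0 0 0 0 -1; -0.032 0.16 0 0 0 0 -1; -0.038 0.183 0.005 0 0 0 -1; -0.038 0.183 0.013 0 0 0 -1; -0.038 0.183 0.013 0 0 0 -1;  -0.038 0.183 0.013 0 0 0 -1'; python3 d.py 0.619 -0.021 0.077
python3 - <<'E'
from station import ctrl
import cv2
c=ctrl.capture("wrist"); cv2.imwrite("pics/w2.png",c["image"])
E
```

```text
time: 4.65
ee_pos: [0.6189, -0.0196, 0.1146]
tool_rot: [-179.7, -0.0, 24.9]
force: [-0.1, -0.6, 0.6]
finger_gap: 0.0004
t 4.65 pos [ 0.6189 -0.0196  0.1146] rot [-1.7974e+02 -1.0000e-02  2.4950e+01] F [-0.05 -0.65  0.6 ] q [  7.  33. -15.  98.  10.  50. -77.] gap 0.0004
tool shift to target [-0.0005  0.0014  0.0376]
```

View pics/w2.png

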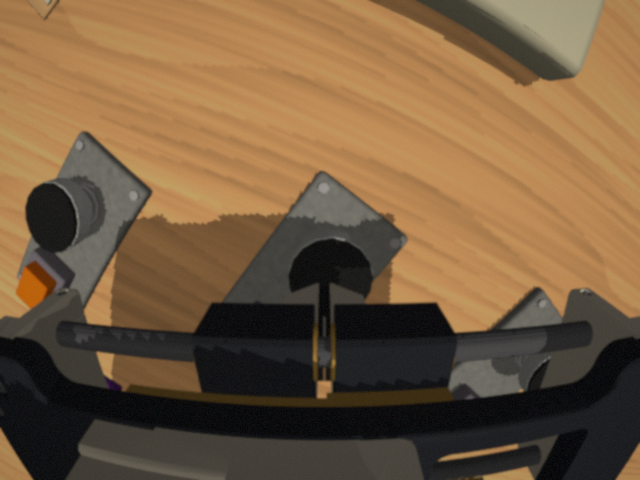

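The fingertips at (325,280) are over the middle pad, and the left pad has sprung back at (55,215).

```bash
python3 -m crank '0 0.001 0.015 0 0 0 -1; 0 0.001 0.027 0 0 0 -1; 0 0.001 0.032 0 0 0 -1; 0 0.001 0.0375 0 0 0 -1; 0 0.001 0.0375 0 0 0 -1; 0 0.001 0.0375 0 0 0 -1; 0 0.001 0.0375 0 0 0 -1';python3 d.py 0.619 -0.021 0.077; python3 -c "
from station import ctrl
for i in range(4): 
  c=ctrl.capture('scene');print(ctrl.observe()['force'],ctrl.observe()['ee_pos'][2])"
python3 -m crank '0 0 -0.025 0 0 0 -1; 0 0 -0.045 0 0 0 -1; 0 0 -0.05 0 0 0 -1'; python3 d.py 0.612 -0.2105 0.115
```

```text
time: 5.58
ee_pos: [0.6195, -0.0205, 0.0776]
tool_rot: [-179.8, -0.0, 24.9]
force: [-2.5, 1.0, 3.4]
finger_gap: 0.0003
t 5.58 pos [ 0.6195 -0.0205  0.0776] rot [-1.7976e+02 -5.0000e-02  2.4940e+01] F [-2.47  0.99  3.37] q [  7.  36. -14. 100.  11.  46. -78.] gap 0.0003
tool shift to target [-0.0007  0.0002  0.0006]
[-2.46932778  0.19629214  1.87118154] 0.07762812897573845
[-2.13052279 -0.24829602  2.87590284] 0.07758027412137439
[-1.98560037  0.83965009  2.34538577] 0.07749755304322141
[-1.98103774  0.36746417  3.59817397] 0.07748654632289317
time: 6.15
ee_pos: [0.6207, -0.0209, 0.1287]
tool_rot: [-179.8, -0.2, 24.9]
force: [1.1, 0.2, 0.4]
finger_gap: 0.0005
t 6.15 pos [ 0.6207 -0.0209  0.1287] rot [-179.83   -0.19   24.93] F [1.09 0.21 0.36] q [  7.  32. -15.  98.  10.  51. -77.] gap 0.0005
tool shift to target [-0.0879  0.1683  0.0129]
```

The middle pad gives about 2.8 N at 7.5 mm, so it is soft. Now the right pad.

```bash
python3 -m crank '-0.02 0.038 0 0 0 0 -1; -0.04 0.076 0 0 0 0 -1; -0.06 0.114 0 0 0 0 -1; -0.08 0.152 0 0 0 0 -1; -0.088 0.168 0.005 0 0 0 -1; -0.088 0.168 0.013 0 0 0 -1; -0.088 0.168 0.013 0 0 0 -1; -0.088 0.168 0.013 0 0 0 -1'; python3 d.py 0.612 -0.2105 0.077
python3 - <<'E'
from station import ctrl
import cv2
c=ctrl.capture("wrist"); cv2.imwrite("pics/w3.png",c["image"])
E
```

```text
time: 7.15
ee_pos: [0.6122, -0.2079, 0.1149]
tool_rot: [-179.8, -0.2, 25.1]
force: [-0.1, -0.0, 0.3]
finger_gap: 0.0006
t 7.15 pos [ 0.6122 -0.2079  0.1149] rot [-179.78   -0.22   25.09] F [-0.09 -0.04  0.28] q [ 23.  35. -14.  94.  10.  52. -59.] gap 0.0006
tool shift to target [-0.0014  0.0024  0.0378]
```

View pics/w3.png

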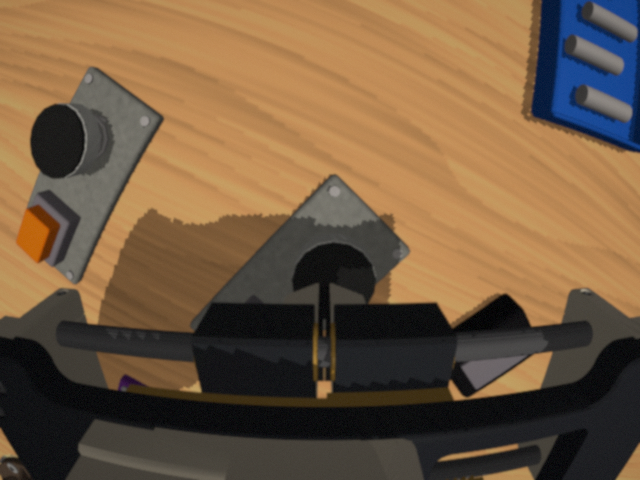

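The fingertips are over the right pad, whose disc is at (335,280). The adapter at (495,345) is clear, being only 38 mm high.

```bash
python3 -m crank '-0.001 0.0024 0.015 0 0 0 -1; -0.001 0.0024 0.027 0 0 0 -1; -0.001 0.0024 0.032 0 0 0 -1; -0.001 0.0024 0.0378 0 0 0 -1; -0.001 0.0024 0.0378 0 0 0 -1; -0.001 0.0024 0.0378 0 0 0 -1; -0.001 0.0024 0.0378 0 0 0 -1';python3 d.py 0.619 -0.021 0.077; python3 -c "
from station import ctrl
for i in range(4): 
  c=ctrl.capture('scene');print(ctrl.observe()['force'],ctrl.observe()['ee_pos'][2])"
python3 -m crank '0 0 -0.025 0 0 0 -1; 0 0 -0.045 0 0 0 -1; 0 0 -0.05 0 0 0 -1'; python3 d.py 0.539 -0.0025 0.085
```

```text
time: 8.07
ee_pos: [0.6118, -0.2106, 0.0775]
tool_rot: [-179.8, -0.2, 25.1]
force: [-4.9, 0.7, 6.3]
finger_gap: 0.0004
t 8.07 pos [ 0.6118 -0.2106  0.0775] rot [-1.7976e+02 -1.7000e-01  2.5060e+01] F [-4.89  0.68  6.27] q [ 23.  38. -13.  96.  11.  48. -60.] gap 0.0004
tool shift to target [ 0.0869 -0.1687  0.0014]
[-5.46448016  1.59428318  6.32450072] 0.07745556743889052
[-4.18055317  0.82837314  5.82647124] 0.07744937641324455
[-4.10677968  0.32059704  6.6669837 ] 0.07745627305514383
[-4.10327432  1.71218712  7.09012703] 0.07745654432958754
time: 8.65
ee_pos: [0.6126, -0.2111, 0.1287]
tool_rot: [-179.9, -0.3, 25.0]
force: [-0.4, -0.6, -0.4]
finger_gap: 0.0001
t 8.65 pos [ 0.6126 -0.2111  0.1287] rot [-179.86   -0.29   25.05] F [-0.35 -0.62 -0.42] q [ 24.  34. -14.  94.   9.  53. -59.] gap 0.0001
tool shift to target [ 0.0214 -0.22    0.0444]
```

Forces were left ≈12.3 N, middle ≈2.8 N, right ≈6.4 N, so the middle mount is the softest. I go above its tag.

```bash
python3 -m crank '0.004 -0.044 0 0 0 0 -1; 0.008 -0.088 0 0 0 0 -1; 0.013 -0.132 0 0 0 0 -1; 0.017 -0.176 0 0 0 0 -1; 0.021 -0.22 0 0 0 0 -1; 0.021 -0.22 0.02 0 0 0 -1; 0.021 -0.22 0.03 0 0 0 -1; 0.021 -0.22 0.03 0 0 0 -1'; python3 d.py 0.54 -0.003 0.071
python3 - <<'E'
from station import ctrl
import cv2
c=ctrl.capture("wrist"); cv2.imwrite("pics/w4.png",c["image"])
c=ctrl.capture('scene')
cv2.imwrite('pics/s4.png',cv2.resize(c['image'][190:370,190:420],None,fx=3,fy=3))
E
```

```text
time: 9.65
ee_pos: [0.538, -0.0035, 0.0983]
tool_rot: [-179.8, -0.2, 25.0]
force: [-0.6, 0.0, 0.0]
finger_gap: 0.0004
t 9.65 pos [ 0.538  -0.0035  0.0983] rot [-1.7983e+02 -1.7000e-01  2.4990e+01] F [-0.55  0.    0.03] q [  6.  28. -16. 111.  11.  42. -80.] gap 0.0004
tool shift to target [0.0019 0.0004 0.0273]
```

View pics/w4.png

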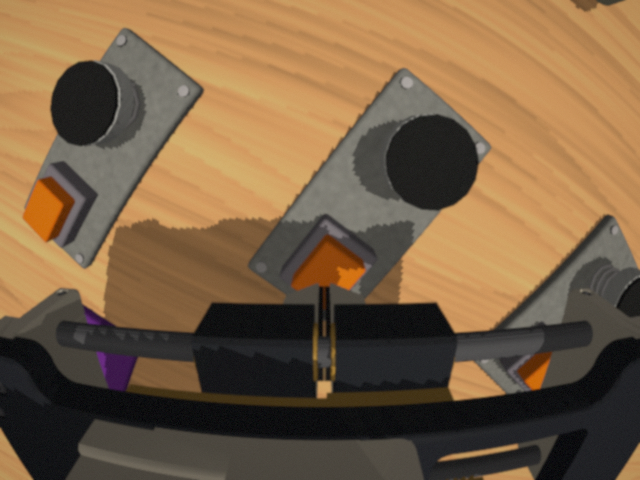

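View pics/s4.png

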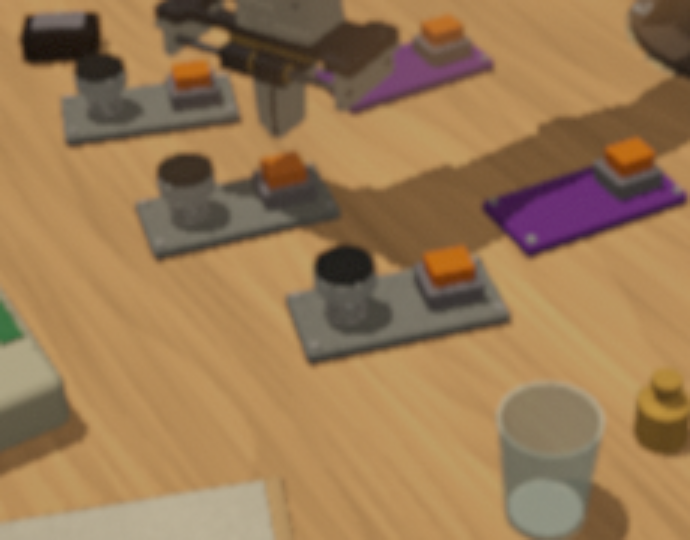

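The wrist view has the tips at (325,287), at the middle tag. The scene view has them at (280,130), above the tag at (283,168). Now I press to the stop.

```bash
python3 -m crank '0.002 0 0.012 0 0 0 -1; 0.002 0 0.024 0 0 0 -1; 0.002 0 0.029 0 0 0 -1; 0.002 0 0.033 0 0 0 -1; 0.002 0 0.036 0 0 0 -1; 0.002 0 0.039 0 0 0 -1; 0.002 0 0.040 0 0 0 -1; 0.002 0 0.040 0 0 0 -1'; python3 d.py 0.54 -0.003 0.059
```

```text
time: 10.75
ee_pos: [0.541, -0.0024, 0.0595]
tool_rot: [-179.9, -0.3, 25.0]
force: [0.5, -1.4, -0.3]
finger_gap: 0.0005
t 10.75 pos [ 0.541  -0.0024  0.0595] rot [-179.87   -0.31   24.98] F [ 0.54 -1.37 -0.29] q [  5.  32. -14. 112.  12.  37. -82.] gap 0.0005
tool shift to target [-0.0012  0.0001  0.0005]
```

```bash
python3 -m crank '-0.001 0 0.001 0 0 0 -1; -0.001 0 0.002 0 0 0 -1; -0.001 0 0.002 0 0 0 -1;-0.001 0 0.002 0 0 0 -1'; python3 d.py 0.54 -0.003 0.059;  python3 -c "
from station import ctrl;import cv2
for i in range(3): 
  c=ctrl.capture('scene');print(ctrl.observe()['force'],ctrl.observe()['ee_pos'][2])
cv2.imwrite('pics/s5.png',cv2.resize(c['image'][190:370,190:420],None,fx=3,fy=3))"
```

```text
time: 11.25
ee_pos: [0.5411, -0.0023, 0.0591]
tool_rot: [-179.9, -0.4, 25.0]
force: [-4.8, -0.9, 20.3]
finger_gap: -0.0
t 11.25 pos [ 0.5411 -0.0023  0.0591] rot [-179.92   -0.45   25.  ] F [-4.84 -0.95 20.33] q [  5.  32. -14. 112.  12.  37. -82.] gap -0.0
tool shift to target [-0.0013  0.0001  0.0001]
[-4.95702697  0.12073045 19.31312646] 0.059111464584071766
[-5.76274939  0.93411809 19.52272187] 0.05912848644580244
[-3.87959987  0.34458922 19.62778899] 0.05912172548476503
```

View pics/s5.png

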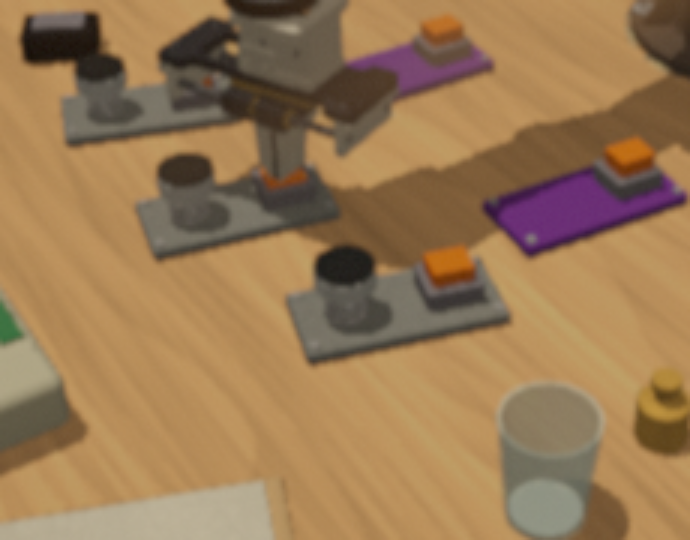

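Hard stop: about 20 N with the tip at 34 mm, and the tag at (285,180) is sunk into its collar. I retract and check.

```bash
python3 -m crank '0 0 -0.02 0 0 0 -1; 0 0 -0.06 0 0 0 -1; 0 0 -0.11 0 0 0 -1; 0 0 -0.15 0 0 0 -1; -0.02 0 -0.18 0 0 0 -1; -0.06 0 -0.18 0 0 0 -1; -0.10 0 -0.18 0 0 0 -1; -0.10 0 -0.18 0 0 0 -1';  python3 -c "
from station import ctrl;import cv2
c=ctrl.capture('scene');print(ctrl.observe()['force'])
cv2.imwrite('pics/s6.png',cv2.resize(c['image'][190:370,190:420],None,fx=3,fy=3))
c=ctrl.capture('wrist');cv2.imwrite('pics/w6.png',c['image'])"
```

```text
time: 12.4
ee_pos: [0.4473, -0.0467, 0.2385]
tool_rot: [-180.0, -0.4, 24.9]
force: [0.8, 1.7, 0.8]
finger_gap: 0.0004
[ 0.14167972 -0.43643205  0.2527619 ]
```

View pics/s6.png

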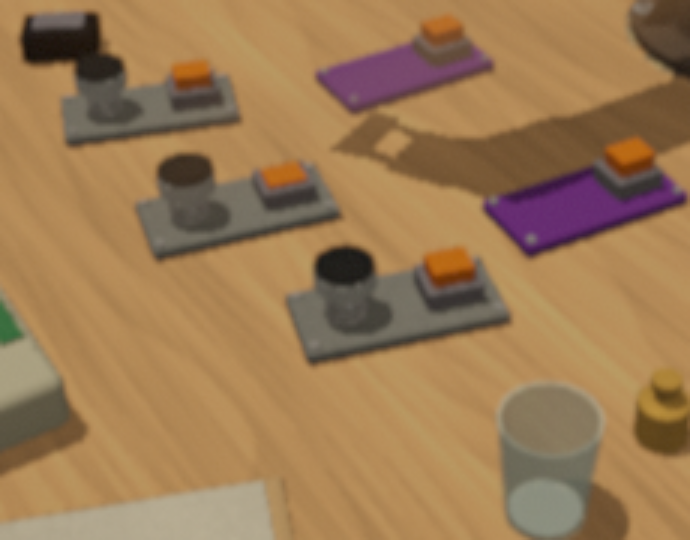

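View pics/w6.png

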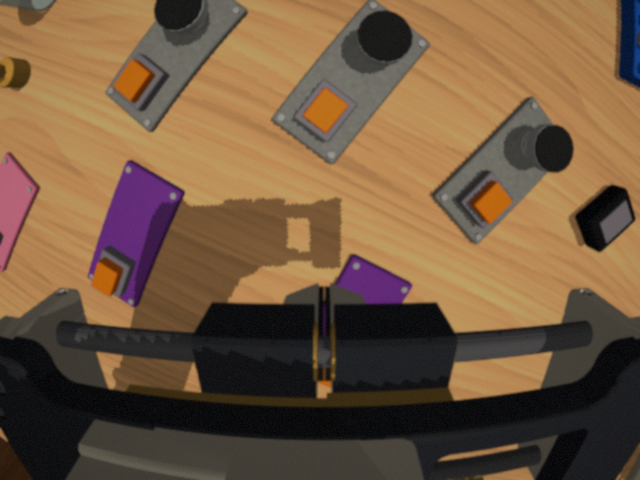

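The middle tag, at wrist (326,108), sits nearly flush in its collar. The left tag (133,80) and right tag (490,200) still stand up, the beaker, weight and adapter are unmoved, and the arm is clear.

```bash
python3 -c "
from station import ctrl
print(ctrl.close_job(),ctrl.observe()['time'])"
```

```text
the job is handed in; nothing more can be done
the job is handed in; nothing more can be done
```

I pressed the left, middle and right pads in that order, each 7.5–8 mm deep. They pushed back with about 12.3 N, 2.8 N and 6.4 N, so the middle mount is the softest.

I then pushed the middle tag down to its stop, with the fingertips at 34 mm above the bench and about 20 N of force. I retracted and handed the job in at about 12.5 s.

In the final pictures the middle tag is nearly flush with its collar and the other two tags stand up. The pads have sprung back, and the beaker, weight and adapter are where they were. At the first push to the stop the vertical force read about 0 N, so I pressed 0.5 mm further until the stop was clear. Pressing also gave sideways forces of up to about 6 N. No check failed.

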